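# Put the glue spreader away and snap the cap on the glue bottle

## Robot

A 7-joint arm with a two-finger parallel gripper is mounted at the origin on the work surface. World frame = base frame: x ahead of the robot, y to its left, z up, the work surface at z = 0. Lengths are in mm, angles in rad, forces in N, time in s.
With the tool pointing down it reaches from about 400 to 900 mm from the base axis. Payload 5.5 kg.
Tool frame: the origin (TCP) lies midway between the tips of the shut fingers; the grasp point (between the pads) lies 19 mm behind it; z points along the fingers, y is the line along which they close (so a half turn about z gives the same grasp; the last joint's range is limited). The gripper opens to 92 mm and grips with 3 to 60 N. Pads are 19 mm wide; open, the fingers measure 130 mm over their backs; the gripper's body (75 mm by 190 mm) begins 47 mm behind the grasp point.
Start: joints at [1.381, 0.501, -0.427, 1.55, 0.221, 1.138, -0.21], TCP at [284.397, -584.481, 226.729] pointing down, gripper open.
Joint ranges: [-2.88, 2.88], [-0.31, 2.03], [-1.54, 1.56], [0.2, 2.42], [-1.41, 4.55], [0.19, 2.02], [-2.57, 2.57]. Speed limits (rad/s): [2.57, 2.57, 3.14, 3.14, 3.14, 3.14, 3.14].

## Interface

Orientations are given as a rotation vector (axis times angle).
In Python, from plant import env gives the robot as it stands.
- The arm moves only by the shell command python3 nudge.py [FORCE], which reads ROWS from standard input. ROWS is a JSON list of rows, 1 to 5 of them, each written [[dx, dy, dz], turn, opening]: dx, dy, dz in units of 5 mm, then a turn about the tool's z in units of 0.1 rad, then the finger opening in mm; each row shifts and turns the commanded pose from where the row before left it, along the tool's axes as they then stand; what a row does not reach is not made up. A row lasts 1/12 s, in which the tool goes at most 41.7 mm and 0.125 rad, less where a joint would pass 70% of its speed; a pose out of reach is approached as far as the arm can. The fingers move at their own pace and stop on an object; FORCE is the grip in N (left out, the last holds). Time passes only in rows, so rows that do not move let the fingers close. It prints the time, the measured TCP pose, the force, the opening and the grip force at its end. Input that does not fit is refused with a message, and nothing moves.
- env.get_state(): the state, without advancing time (a new reading comes with each control period).
- env.get_image(name): name is "side" or "top"; returns a dict with "image" (400x640x3 uint8, red, green, blue), "range_z" (400x640 float32, mm along the optical axis (not along the pixel's ray), 0 where there is no reading), "fx", "fy", "cx", "cy" (pixels), "distortion" ([k1, k2, p1, p2, k3] as OpenCV has them; the pictures are not rectified), "R" (3x3) and "t" (3): a world point X has camera coordinates R X + t. Camera axes: x right, y down, z forward; pixel columns grow to the right and rows downward; lengths in mm; the calibration is good to about 2 mm. A picture is of the moment at which its call begins.
- env.sign_off(): hands the job in; it is judged then, once.
The state is a dict: "time": time; "joint_positions": joint angles; "joint_velocities": joint speeds; "joint_torque": joint torques, N m; "tcp_pos": TCP position; "tool_rot": TCP orientation; "ft_force": force on the tool from outside, world axes, zero at the start; "moment": the same for the moment, N m; "finger_gap": finger opening in mm; "grip_force": force on a finger pad.
Only numpy, scipy, OpenCV 4.12 (cv2) and the standard library are available. Lean on these libraries where they do the work, as an engineer would, in place of code of your own. Each camera call takes 0.05 s, during which the arm holds its last target. There are 200 camera calls.

## Task

Close up the gluing station: slide the loose blue-bladed glue spreader blade first into the empty pocket of the wooden rack until its handle meets the rack, and let go of it. Then put the red cap over the spout of the open glue bottle in the caddy and press it down past the click until it sits fully home on the collar. Finish while still holding the cap and pressing it down firmly; leave the bottles standing in the caddy and everything else on the bench as it is.

Things in the scene. Friction and masses are not known exactly. Their poses are not given: they have to be found in the camera images.
- spreader: Loose glue spreader lying flat: wooden handle 110 x 24 x 20 mm (x, y, z), flat blue blade 70 long, 60 wide, 3 mm thick, 60 g. Origin on the handle's underside below the balance point, a good place to grip across the 24 mm. x points to the blade. Handle from x = -80 to +30 mm, z 0 to 20; blade from x = +30 to +100 mm, mid-plane at z = 10 mm.
- slot_mouth (a point): Centre of the mouth of the empty pocket (any of the three), on the rack's front face, 45.5 mm above the bench. x points level into it, y along the rack. Pocket 66 mm wide, 7 mm high, 75 mm deep. A spreader fully home has its origin at x = -30, y = 0, z = -10 mm here, handle end touching the rack; let go, it droops some 3 degrees and stays.
- rack: Fixed wooden spreader rack, 90 (x) x 274 (y) x 61 mm high, origin at the centre of its underside; front face at x = -45 mm, with three flat pockets side by side at y = -85, 0, +85 mm, each marked by a white blade outline painted on the 12 mm top board.
- spreader_b: Bystander: a spreader of the same shape with a grey blade, put away in one pocket, its handle standing 110 mm out of the front of the rack. Same origin and axes as the loose one.
- spreader_c: Bystander: the second grey-bladed spreader, put away in another pocket.
- cap: Loose red plastic snap cap standing mouth down on the bench: outside 27 mm across, 43 mm high, ribbed, closed at the top, 20 g. Origin at the centre of its mouth (underside), z up its axis. Inside 22.4 mm wide and 40 mm deep, with a lip 16.4 mm wide and 3 mm high at the mouth.
- bottle: The open glue bottle, yellow with a white screw collar and bare white spout, 64 mm across, 195 mm high, about 0.45 kg, standing loose in one well of the caddy (1.5 mm play each side). Origin at the centre of its underside, z up.
- seat (a point): Centre of the flat top of the open bottle's collar (34 mm across), z up; the cap's origin lies here when fully home. The cap's lip meets the sprung snap bead round the spout (21 mm across) about 10 mm above the seat; the push grows to about 10 N at 6 mm above it, then drops (the click), and the cap goes on down to the hard seat.
- spout_tip (a point): Tip of the open bottle's spout, 35 mm above the seat, 6.4 mm wide there; the spout widens downwards as a cone to 13.6 mm at 14 mm above the seat, and is 14 mm wide below that.
- caddy: Fixed plywood glue caddy, 83 (x) x 173 (y) x 60 mm high, origin at the centre of its underside; floor 8 mm thick; two square wells 67 mm wide centred at y = -45 and +45 mm. Which bottle is in which well changes.
- bottle_b: Bystander: the other glue bottle, already capped, standing in the other well; 203 mm high, 27 mm wide at its red cap.
- screwdriver: Bystander: a screwdriver 200 mm long lying near the robot.
- tape_measure: Bystander: a yellow tape measure 70 x 66 x 30 mm.
- hinge: Bystander: a steel cupboard hinge lying on the bench, about 90 x 52 x 22 mm.
- mallet: Bystander: a wooden mallet lying on the bench at the left, 300 mm long, head 110 mm wide and 60 mm high.
- offcut: Bystander: a dark board offcut 60 x 130 x 18 mm lying flat beyond the cap.

How it is judged (in metres and radians):
On the way, in this order (a step that is already met when the one before it is completed fails the run):
1. the spreader is home in the empty pocket and let go (x of spreader in the frame of slot_mouth above -0.036 m and y of spreader in the frame of slot_mouth between -0.006 and 0.006 m and z of spreader in the frame of slot_mouth between -0.02 and -0.003 m and angle between the x axis of spreader and the x axis of slot_mouth, either way round below 0.12 rad and contact force between the fingers and spreader below 0.1 N), for 0.2 s.
2. the cap has clicked past the bead and is home on the open bottle (z of cap in the frame of seat between -0.003 and 0.0015 m and horizontal distance between cap and seat below 0.004 m and angle between the z axis of cap and the z axis of bottle, either way round below 0.1 rad and angle between bottle's own z axis and vertical below 0.1 rad), for 0.2 s.
At the end, for the whole second after the job is handed in: Blue spreader in the empty pocket, let go: handle within 6 mm of the rack face, centred to 6 mm, in line to 0.12 rad. Cap home on the open bottle's collar (1.5 mm high, 4 mm aside, 0.1 rad), bottle upright (0.1 rad). Fingers still on the cap, pressing it on the bottle with over 4 N (all of step 1 and all of step 2 and contact force between cap and bottle above 4 N and contact force between the fingers and cap above 1 N); the arm keeps its last pose, push and grip.
It fails at once if a stored spreader is pushed out of place (25 mm) (distance of any of spreader_b, spreader_c from where it was at the start of the episode above 0.025 m).
It fails at once if a bottle is lifted or pulled out of the caddy (25 mm) or tipped (0.25 rad) (distance of any of bottle, bottle_b from where it was at the start of the episode above 0.025 m or angle between any of bottle, bottle_b's own z axis and vertical above 0.25 rad).
It fails at once if another thing on the bench is shifted by more than 30 mm (distance of any of screwdriver, tape_measure, hinge, mallet, offcut from where it was at the start of the episode above 0.03 m).
It also fails if it takes over 58 s, if anything falls off the work surface, if the arm or the gripper's body presses on something with over 40 N, if the wrist force passes 120 N, or if a joint passes its speed limit or range.

## Working session

There is one attempt and no reset: what is moved stays moved. The work goes in short steps, Python scripts to look and compute and a shell command to move; the robot and the scene stay as the last step left them, time stands still between calls to the robot, and variables do not carry over. Pictures are saved under pics/ and viewed, at most 12 in all, crops included, and the job is handed in when it is done.

```bash
ls; mkdir -p pics; cat > h.py <<'E'
import numpy as np, cv2, pickle
from plant import env
def grab(n):
    d=env.get_image(n); pickle.dump(d,open(f'pics/{n}.pkl','wb')); return d
def load(n): return pickle.load(open(f'pics/{n}.pkl','rb'))
def K(d): return np.array([[d['fx'],0,d['cx']],[0,d['fy'],d['cy']],[0,0,1.]])
def cloud(d):
    """world xyz for each pixel from depth (nan where none)"""
    v,u=np.mgrid[0:400,0:640]
    p=cv2.undistortPoints(np.stack([u,v],-1).reshape(-1,1,2).astype(np.float64),K(d),np.array(d['distortion'],float)).reshape(400,640,2)
    z=d['range_z'].astype(float); z=np.where(z>0,z,np.nan)
    c=np.dstack([p[...,0]*z,p[...,1]*z,z])
    return (c-np.array(d['t']))@np.array(d['R'])
def ray(d,u,v,h):
    """world point at height h seen at pixel u,v"""
    p=cv2.undistortPoints(np.array([[[u,v]]],float),K(d),np.array(d['distortion'],float)).ravel()
    R=np.array(d['R']);t=np.array(d['t']); o=-R.T@t; r=R.T@np.array([p[0],p[1],1]); return o+r*(h-o[2])/r[2]
E
python3 - <<'E'
from h import *
for n in('top','side'):
    d=grab(n); cv2.imwrite(f'pics/{n}0.png',d['image'][...,::-1]); print(n,-np.array(d['R']).T@d['t'],d['fx'])
print(env.get_state())
E
```

```text
nudge.py
pics
plant.py
top [ 453.86243848   97.61413437 1214.70461123] 366.5659152158644
side [-115.64905444  946.51408256  828.23292508] 372.3908312065016
{'time': 0.1, 'joint_positions': array([ 1.38120766,  0.50176261, -0.42682137,  1.55134772,  0.22078079,
        1.13829328, -0.21027138]), 'joint_velocities': array([-0.00085394, -0.00152666, -0.00303997, -0.00369185,  0.00061259,
        0.00073083,  0.00011225]), 'joint_torque': array([-1.12621119e-02, -5.67874432e+01, -5.83831251e+00, -2.79916763e+01,
       -6.89420267e-02,  2.39740068e-02,  6.17113460e-05]), 'tcp_pos': array([ 284.06058634, -583.93969495,  225.77700234]), 'tool_rot': array([-3.05970774e+00, -7.04914218e-01,  4.85106473e-04]), 'ft_force': array([-0.23589254, -0.01137504,  0.76207656]), 'moment': array([0.00168699, 0.00972901, 0.05176653]), 'grip_force': 0.0, 'finger_gap': 91.80353123799978}
```
View pics/top0.png

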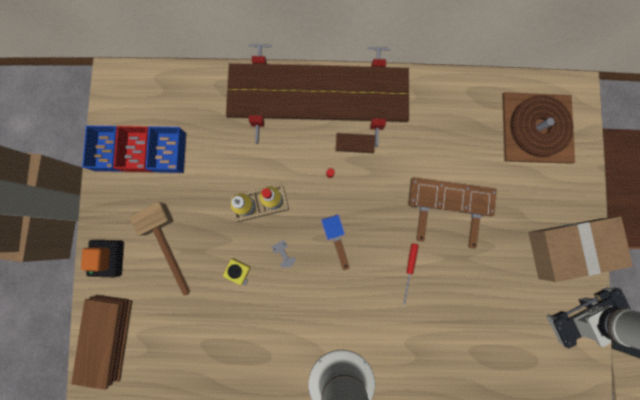

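View pics/side0.png

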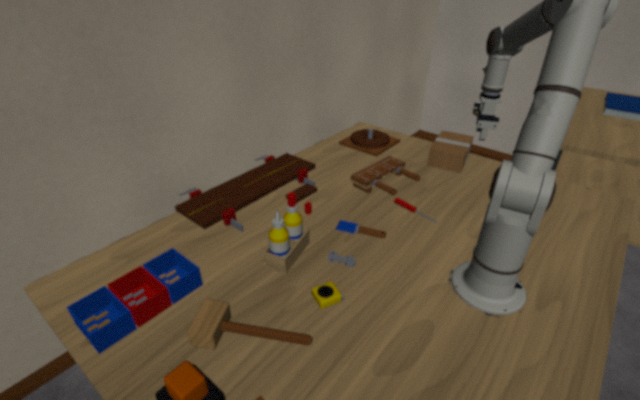

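The top view shows the spreader with its blade at (333,227) and handle end at (346,268), and the cap at (330,172). The rack is at (452,197) with its middle pocket empty. The open bottle is the left one, with its spout near (240,203); the capped bottle is at (270,196).

```bash
cat > m.py <<'E'
from h import *
d=load('top'); c=cloud(d); im=d['image'].astype(int); hsv=cv2.cvtColor(d['image'],cv2.COLOR_RGB2HSV).astype(int)
print('noise bench',np.nanmedian(c[290:310,300:320,2]),np.nanstd(c[290:310,300:320,2]))
def box(u0,u1,v0,v1,cond,name,z=None):
    m=np.zeros((400,640),bool); m[v0:v1,u0:u1]=True; m&=cond
    p=c[m]; p=p[~np.isnan(p[:,2])]; print(name,len(p),'mean',p.mean(0).round(1),'zpct',np.percentile(p[:,2],[5,50,95]).round(1))
    v,u=np.nonzero(m)
    if z is not None:
        q=np.array([ray(d,a,b,z)[:2] for a,b in zip(u,v)]); r=cv2.minAreaRect(q.astype(np.float32)); print('   raymean',q.mean(0).round(1),'rect',r,'axis',np.linalg.svd(q-q.mean(0),full_matrices=False)[2][0].round(4))
    return p
H,S,V=hsv[...,0],hsv[...,1],hsv[...,2]
box(315,355,208,245,(H>100)&(H<130)&(S>120),'blade',11.5)
h=c[...,2]
box(325,360,232,275,(h>9)&~((H>100)&(H<130)&(S>120)),'handle',20)
box(320,340,162,182,((H<8)|(H>172))&(S>120),'cap',43)
box(400,505,170,222,(h>53)&(h<75),'racktop',61)
box(412,432,205,245,(h>25)&(h<53),'h1'); box(462,485,208,250,(h>25)&(h<53),'h2')
p=box(228,258,190,222,h>135,'bottleop'); print(p[p[:,2]>150].round(0)[:60])
box(255,285,180,210,((H<8)|(H>172))&(S>120),'cap_b',203)
box(220,300,180,230,(h>40)&(h<68),'caddy',60)
E
python3 m.py
python3 - <<'E'
from h import *
i=load('top')['image'][150:280,220:510,::-1]
cv2.imwrite('pics/c1.png',cv2.resize(i,None,fx=2.75,fy=2.75,interpolation=cv2.INTER_CUBIC))
E
```

```text
noise bench -0.5813753683748143 2.5626916696093303
blade 344 mean [499.9  41.7  10.8] zpct [ 7.2 10.9 14.4]
   raymean [499.9  41.7] rect ((500.05877685546875, 41.35847091674805), (66.28771209716797, 56.15925216674805), 19.775331497192383) axis [-0.9331 -0.3597]
handle 258 mean [418.1  11.8  18.4] zpct [13.7 18.4 22.6]
   raymean [418.1  12. ] rect ((418.50323486328125, 9.378108978271484), (111.08744812011719, 55.6208610534668), 21.88648796081543) axis [-0.9507 -0.31  ]
cap 64 mean [675.4  55.2  36.3] zpct [ 5.8 41.2 45.2]
   raymean [674.2  55.5] rect ((673.6165771484375, 55.205116271972656), (24.646583557128906, 30.844430923461914), 65.05000305175781) axis [-0.9619  0.2733]
racktop 2463 mean [ 605.1 -337.8   60.1] zpct [56.1 60.1 63.9]
   raymean [ 604.9 -337.4] rect ((582.7835083007812, -335.52655029296875), (276.3404541015625, 138.09503173828125), 83.91473388671875) axis [-0.1058 -0.9944]
h1 286 mean [ 516.5 -240.5   46.8] zpct [36.6 47.8 52.3]
h2 305 mean [ 498.6 -408.7   46.3] zpct [36.4 47.1 52.1]
bottleop 188 mean [557.8 319.8 160.8] zpct [135.8 165.8 193.2]
[[576. 329. 168.]
[... 787 characters left out ...]
176.]
 [564. 313. 170.]
 [564. 310. 170.]
 [565. 308. 167.]
 [566. 307. 156.]
 [561. 340. 168.]
 [561. 337. 166.]
 [557. 326. 202.]
 [557. 323. 204.]
 [558. 321. 200.]
 [558. 319. 197.]
 [559. 318. 186.]
 [560. 317. 179.]
 [561. 316. 169.]
 [562. 314. 167.]
 [562. 311. 166.]]
cap_b 70 mean [581.5 236.6 209.2] zpct [204.  209.9 212.4]
   raymean [582.3 237.5] rect ((581.951171875, 237.59573364257812), (22.443708419799805, 22.484710693359375), 1.4208414554595947) axis [-0.7184 -0.6956]
caddy 461 mean [565.  271.5  57.6] zpct [45.5 58.7 63.9]
   raymean [564.8 271.1] rect ((571.0006103515625, 279.6415710449219), (84.98721313476562, 173.76991271972656), 15.102574348449707) axis [-0.3441  0.9389]
```

View pics/c1.png

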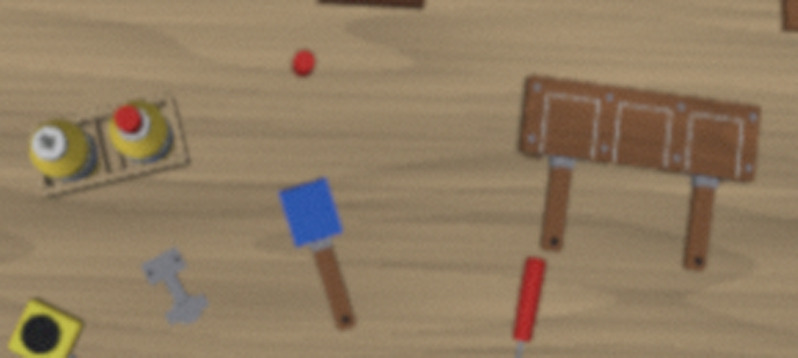

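```bash
cat > m2.py <<'E'
from h import *
from scipy.optimize import least_squares
def und(d,m,z):
    v,u=np.nonzero(m); return np.array([ray(d,a,b,z)[:2] for a,b in zip(u,v)])
d=load('top'); c=cloud(d); h=c[...,2]; hsv=cv2.cvtColor(d['image'],cv2.COLOR_RGB2HSV).astype(int); H,S,V=hsv[...,0],hsv[...,1],hsv[...,2]
def reg(cond,u0,u1,v0,v1,op=0):
    m=np.zeros((400,640),np.uint8); m[v0:v1,u0:u1]=cond[v0:v1,u0:u1]
    if op: m=cv2.morphologyEx(m,cv2.MORPH_OPEN,np.ones((op,op),np.uint8))
    n,l,s,_=cv2.connectedComponentsWithStats(m); return l==1+s[1:,4].argmax()
def show(n,q):
    a=np.linalg.svd(q-q.mean(0),full_matrices=False)[2][0]; a=a*np.sign(a[np.abs(a).argmax()]); r=(q-q.mean(0))@a; s=(q-q.mean(0))@np.array([-a[1],a[0]])
    print(n,len(q),'cen',q.mean(0).round(1),'ang',np.arctan2(a[1],a[0]).round(4),'len',np.ptp(r).round(1),'wid',np.ptp(s).round(1), 'ext4s', (r.std()*12**.5).round(1),(s.std()*12**.5).round(1))
rk=reg(h>54,400,510,165,222,9); show('rack',und(d,rk,61))
blue=(H>100)&(H<130)&(S>110)
show('blade',und(d,reg(blue,315,355,208,245),11.5))
show('handle',und(d,reg((h>11)&~blue&(V<140),325,360,236,275),20))
wood=(S>100)&(V<150)
for n,b in (('h1',(410,434,212,248)),('h2',(462,486,215,252))): show(n,und(d,reg((h>25)&(h<56),*b),52))
print('capdepth', np.nanmean(c[reg((h>36)&(h<50),322,338,164,182)],0).round(1))
p=c[reg(h>189,228,255,190,222)]; print('tip depth',p.mean(0).round(1),len(p))
col=reg((S<70)&(V>110),228,256,190,220); q=und(d,col,168); show('collar',q)
np.set_printoptions(linewidth=250); print(V[194:216,230:256]); print(S[194:216,230:256])
E
python3 m2.py
python3 - <<'E'
from h import *
d=load('side');im=d['image'][:,:,::-1]
a=cv2.resize(im[180:275,255:400],None,fx=5.4,fy=5.4,interpolation=cv2.INTER_CUBIC); cv2.imwrite('pics/s1.png',a)
E
```

```text
rack 2301 cen [ 607.1 -337. ] ang 1.4663 len 276.1 wid 91.7 ext4s 277.9 88.0
blade 350 cen [500.1  41.5] ang 0.3363 len 66.4 wid 56.3 ext4s 66.2 56.4
handle 246 cen [416.2  11.5] ang 0.3265 len 107.6 wid 24.7 ext4s 108.1 24.0
h1 247 cen [ 507.9 -239.1] ang -0.1309 len 94.4 wid 26.9 ext4s 93.9 26.8
h2 305 cen [ 496.6 -407.4] ang -0.1655 len 111.9 wid 47.5 ext4s 110.0 30.7
capdepth [677.7  53.3  42.1]
tip depth [559.7 322.5 198.3] 13
collar 120 cen [559.5 323.7] ang 1.0118 len 38.0 wid 34.2 ext4s 34.4 31.1
[[147 147 149 145 138 137 136 132 126 118 118 114 116 116 118 123 128 128 119 110  97 102 108 118 107  87]
 [146 152 148 147 137 140 139 133 130 122 118 112 114 113 115 114 118 112 102  93 102 112 118 124 117  91]
 [148 152 153 151 150 158 168 165 155 152 137 121 113 114 112 114 118 114 106 104 115 127 134 135 124  94]
 [152 153 151 158 167 173 180 185 182 177 166 149 123 114 118 119 115 116 112 108 111 128 140 143 128 100]
 [141 155 161 172 176 165 166 178 185 183 182 173 143 118 118 122 116 115 116 111 102 108 122 134 131 106]
 [146 161 173 179 165 140 131 143 154 160 174 181 159 1
[... 3419 characters left out ...]
 169 164 165 162 163 162 159 145 101  42   3  25  11  84]
 [ 80  89 112 139 159 166 163 166 164 166 165 167 163 163 167 171 166 161 151 134  68  19  17  15  49  99]
 [ 78  85  90 115 140 159 165 166 167 169 165 166 173 170 169 166 165 169 143  89  36  11  22  19  90 106]
 [ 80  82  84  92 106 134 158 166 162 163 167 165 164 162 161 164 152 128  79  28   4  24   8  82 107 102]
 [ 82  84  80  83  86 101 132 150 153 152 152 158 153 149 137 134  97  49  20   7  25   0  62  94  96  87]
 [ 81  80  77  84  81  81 103 116 120 110 109 115 104  82  74  52  32   6   6   9  34  62  83  89  86  82]
 [ 77  80  81  78  76  81  76  82  90  81  78  73  63  34  35  23  18  26  42  58  70  83  81  86  81  78]]
```

View pics/s1.png

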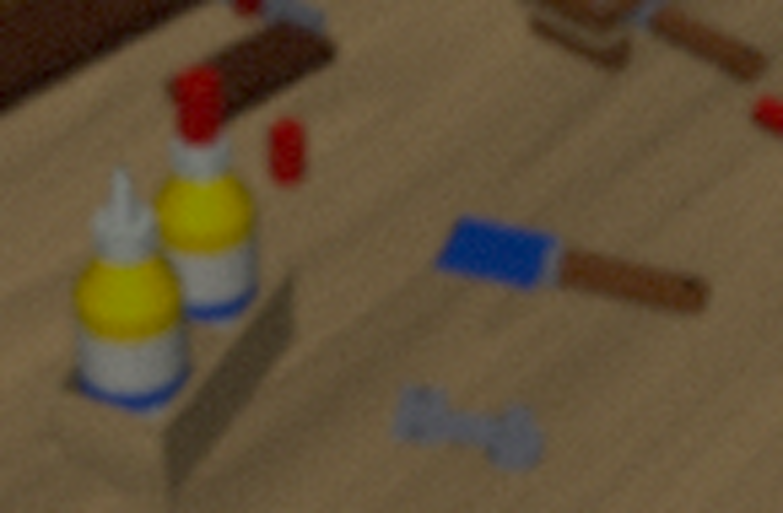

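```bash
cat > m3.py <<'E'
exec(open('m2.py').read().split("rk=reg")[0])
for u,v in((237,202),(236.5,202),(237.3,202.3)): print('collar ray168',ray(d,u,v,168).round(1))
dt=d
for b in ((410,434,210,248),(462,486,214,252)):
    m=reg((S>105)&(V<135)&(h>20)&(h<58),*b,3); show('hand',und(dt,m,50))
# front edge rows & outline: camera-independent side check
d=load('side'); c=cloud(d); h=c[...,2]; hsv=cv2.cvtColor(d['image'],cv2.COLOR_RGB2HSV).astype(int); H,S,V=hsv[...,0],hsv[...,1],hsv[...,2]
print('tip side ray203',ray(d,277.4,211.5,203).round(1))
p=c[(np.abs(c[...,0]-606)<75)&(np.abs(c[...,1]+337)<165)&(h>54)&(h<68)]; show('rack side depth',p[:,:2]);print(p[:,2].mean())
show('blade side',und(d,reg((H>100)&(H<130)&(S>110),330,365,215,240),11.5))
m=reg(((H<8)|(H>172))&(S>120),303,314,200,216); v,u=np.nonzero(m); print('cap px',u.mean(),v.mean(),len(u), ray(d,u.mean(),v.mean(),21.5).round(1))
E
python3 m3.py
```

```text
collar ray168 [558.2 325.  168. ]
collar ray168 [558.2 326.4 168. ]
collar ray168 [557.4 324.1 168. ]
hand 192 cen [ 511.8 -241.1] ang -0.1526 len 90.1 wid 24.2 ext4s 85.3 23.1
hand 194 cen [ 495.4 -408.9] ang -0.1406 len 80.8 wid 25.3 ext4s 79.9 24.9
tip side ray203 [557.6 326.3 203. ]
rack side depth 644 cen [ 607.1 -327.4] ang 1.4697 len 281.9 wid 112.7 ext4s 279.9 95.4
59.30772007720384
blade side 167 cen [503.2  42.3] ang 0.369 len 65.4 wid 57.6 ext4s 65.2 56.9
cap px 307.7014925373134 207.5820895522388 67 [682.2  52.1  21.5]
```

```bash
cat > g.py <<'E'
import sys
from h import *
from scipy.spatial.transform import Rotation as Ro
x,y,z,yaw=map(float,sys.argv[1:5])
s=env.get_state(); R=Ro.from_rotvec(s['tool_rot']).as_matrix()
dl=R.T@(np.array([x,y,z])-s['tcp_pos']); cy=np.arctan2(R[1,0],R[0,0])
print('t',round(s['time'],2),'tcp',s['tcp_pos'].round(1),'yaw',cy.round(4),'tilt',R[:,2].round(4),'F',s['ft_force'].round(1),'gap',s['finger_gap'].round(1),s['grip_force'].round(1))
print('delta tool',dl.round(1),'turn',round((cy-yaw+np.pi)%(2*np.pi)-np.pi,4))
E
python3 g.py 439.3 19.9 120 0.338
```

```text
Traceback (most recent call last):
  File "g.py", line 7, in <module>
    print('t',round(s['time'],2),'tcp',s['tcp_pos'].round(1),'yaw',cy.round(4),'tilt',R[:,2].round(4),'F',s['ft_force'].round(1),'gap',s['finger_gap'].round(1),s['grip_force'].round(1))
                                                                                                                                       ^^^^^^^^^^^^^^^^^^^^^
AttributeError: 'float' object has no attribute 'round'
```

```bash
sed -i "s/s\['finger_gap'\].round(1),s\['grip_force'\].round(1)/round(s['finger_gap'],1),round(s['grip_force'],1)/" g.py; python3 g.py 439.3 19.9 120 0.338
```

```text
t 0.1 tcp [ 284.1 -583.9  225.8] yaw 0.4529 tilt [-7.0e-04  1.6e-03 -1.0e+00] F [-0.2 -0.   0.8] gap 91.8 0.0
delta tool [ 403.8 -474.9  106.6] turn 0.1149
```

Units first: shifts go in units of 5 mm and turns go in units of 0.1 rad. So -29 mm is -5.8, 25 mm is 5, 0.023 rad is 0.23.

```bash
echo '[[[5, -5.8, 0.8], 0.23, 92], [[5, -5.8, 0.8], 0.23, 92], [[5, -5.8, 0.8], 0.23, 92], [[5, -5.8, 0.8], 0.23, 92], [[5, -5.8, 0.8], 0.23, 92]]' | python3 nudge.py 20
echo '[[[5, -5.8, 0.8], 0, 92], [[5, -5.8, 0.8], 0, 92], [[5, -5.8, 0.8], 0, 92], [[5, -5.8, 0.8], 0, 92], [[5, -5.8, 0.8], 0, 92]]' | python3 nudge.py
echo '[[[5, -5.8, 0.8], 0, 92], [[5, -5.8, 0.8], 0, 92], [[5, -5.8, 0.8], 0, 92], [[0, 0, 0], 0, 92], [[0, 0, 0], 0, 92]]' | python3 nudge.py; python3 g.py 439.3 19.9 120 0.338
```

```text
time: 0.52
tcp_pos: [341.5, -400.0, 206.1]
tool_rot: [-3.097, -0.525, 0.001]
ft_force: [1.9, -0.1, 0.5]
finger_gap: 91.8
grip_force: 0.0
time: 0.93
tcp_pos: [411.7, -221.9, 186.5]
tool_rot: [3.097, 0.528, -0.0]
ft_force: [-0.0, -0.2, 0.3]
finger_gap: 91.9
grip_force: 0.0
time: 1.35
tcp_pos: [454.0, -113.9, 174.5]
tool_rot: [-3.094, -0.538, 0.0]
ft_force: [-0.3, -1.5, 0.1]
finger_gap: 92.0
grip_force: 0.0
t 1.35 tcp [ 454.  -113.9  174.5] yaw 0.344 tilt [-4.e-04  1.e-03 -1.e+00] F [-0.3 -1.5  0.1] gap 92.0 0.0
delta tool [  31.3 -130.8   54.6] turn 0.006
```

```bash
echo '[[[1.6, -6.4, 2], 0.06, 92], [[1.6, -6.6, 2], 0, 92], [[1.6, -6.6, 2], 0, 92], [[1.46, -6.56, 2], 0, 92], [[0, 0, 2], 0, 92]]' | python3 nudge.py
echo '[[[0, 0, 0], 0, 92], [[0, 0, 0], 0, 92]]' | python3 nudge.py; python3 g.py 439.3 19.9 60 0.338
python3 - <<'E'
from h import *
i=grab('top')['image'][190:290,290:390,::-1]
cv2.imwrite('pics/c2.png',cv2.resize(i,None,fx=5,fy=5,interpolation=cv2.INTER_CUBIC))
E
```

```text
time: 1.77
tcp_pos: [439.6, 22.1, 124.7]
tool_rot: [-3.095, -0.528, -0.002]
ft_force: [0.2, 0.2, -0.2]
finger_gap: 92.1
grip_force: 0.0
time: 1.93
tcp_pos: [439.8, 15.6, 124.3]
tool_rot: [3.098, 0.517, -0.003]
ft_force: [-0.7, 0.5, -0.8]
finger_gap: 91.8
grip_force: 0.0
t 1.93 tcp [439.8  15.6 124.3] yaw 0.3306 tilt [-1.7e-03 -6.0e-04 -1.0e+00] F [-0.7  0.5 -0.8] gap 91.8 0.0
delta tool [ 1.  -4.3 64.3] turn -0.0074
```

View pics/c2.png

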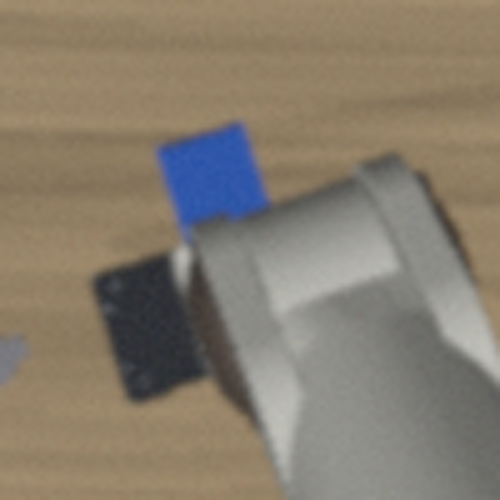

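The gripper body hides the handle, with the blade still visible ahead at crop (210,180). The alignment looks right, so I'm descending.

```bash
echo '[[[0.1, -0.8, 6], -0.07, 92], [[0, 0, 6], 0, 92], [[0, 0, 6], 0, 92], [[0, 0, 4], 0, 92], [[0, 0, 1.8], 0, 92]]' | python3 nudge.py
echo '[[[0, 0, 0], 0, 92], [[0, 0, 0], 0, 92], [[0, 0, 0], 0, 92]]' | python3 nudge.py; python3 g.py 439.3 19.9 4 0.338
```

```text
time: 2.4
tcp_pos: [438.5, 18.7, 3.8]
tool_rot: [3.097, 0.524, -0.005]
ft_force: [-0.5, -0.5, -0.1]
finger_gap: 91.6
grip_force: 0.0
time: 2.65
tcp_pos: [441.0, 20.5, 7.0]
tool_rot: [3.096, 0.528, 0.004]
ft_force: [-0.1, -0.1, 0.2]
finger_gap: 91.9
grip_force: 0.0
t 2.65 tcp [441.   20.5   7. ] yaw 0.3377 tilt [ 2.4e-03 -2.0e-04 -1.0e+00] F [-0.1 -0.1  0.2] gap 91.9 0.0
delta tool [-1.8  0.   3. ] turn -0.0003
```

Converted, -1 mm is -0.2, 3 mm is 0.6.

```bash
echo '[[[-0.2, 0, 0.6], 0, 60], [[0, 0, 0], 0, 20], [[0, 0, 0], 0, 15], [[0, 0, 0], 0, 15], [[0, 0, 0], 0, 15]]' | python3 nudge.py 40
for i in 1 2 3 4 5; do echo '[[[0, 0, 0], 0, 15]]' | python3 nudge.py | grep -E 'tcp|gap|grip|force'; done; python3 g.py 439.3 19.9 4 0.338
```

```text
time: 3.07
tcp_pos: [438.8, 20.6, 3.1]
tool_rot: [3.096, 0.53, 0.001]
ft_force: [-0.1, -0.5, 0.0]
finger_gap: 62.9
grip_force: 0.0
tcp_pos: [438.7, 20.7, 2.9]
ft_force: [-0.1, 1.1, -0.6]
finger_gap: 56.5
grip_force: 0.0
tcp_pos: [438.7, 20.7, 2.8]
ft_force: [-0.7, -0.3, 0.6]
finger_gap: 50.1
grip_force: 0.0
tcp_pos: [438.6, 20.7, 2.7]
ft_force: [-0.7, 1.3, -0.2]
finger_gap: 43.2
grip_force: 0.0
tcp_pos: [438.6, 20.7, 2.7]
ft_force: [-0.0, 0.1, 1.0]
finger_gap: 36.2
grip_force: 0.0
tcp_pos: [438.6, 20.7, 2.7]
ft_force: [1.0, -0.3, 0.2]
finger_gap: 29.8
grip_force: 0.0
t 3.48 tcp [438.6  20.7   2.7] yaw 0.3388 tilt [-1.e-04  0.e+00 -1.e+00] F [ 1.  -0.3  0.2] gap 29.8 0.0
delta tool [ 0.4  1.  -1.3] turn 0.0008
```

Position readings settle cleanly at rest. Closing the rest of the way.

```bash
echo '[[[0, 0, 0], 0, 15], [[0, 0, 0], 0, 15], [[0, 0, 0], 0, 15], [[0, 0, 0], 0, 15], [[0, 0, 0], 0, 15]]' | python3 nudge.py 40; python3 g.py 439.3 19.9 80 0.338
```

```text
time: 3.9
tcp_pos: [438.6, 20.7, 2.7]
tool_rot: [-3.097, -0.53, -0.0]
ft_force: [-0.0, -0.8, 0.5]
finger_gap: 23.8
grip_force: 40.0
t 3.9 tcp [438.6  20.7   2.7] yaw 0.3388 tilt [-0.  0. -1.] F [-0.  -0.8  0.5] gap 23.8 40.0
delta tool [  0.4   1.  -77.3] turn 0.0008
```

Converted, -30 mm is -6, -20 mm is -4.

```bash
echo '[[[0, 0, -4], 0, 15], [[0, 0, -6], 0, 15], [[0, 0, -6], 0, 15], [[0, 0, -4], 0, 15], [[0, 0, 0], 0, 15]]' | python3 nudge.py
python3 g.py 438.1 -318.8 100 -0.1045
```

```text
time: 4.32
tcp_pos: [441.4, 21.0, 106.2]
tool_rot: [3.095, 0.529, 0.01]
ft_force: [0.8, 0.0, -0.6]
finger_gap: 23.6
grip_force: 40.0
t 4.32 tcp [441.4  21.  106.2] yaw 0.3389 tilt [ 6.6e-03 -6.0e-04 -1.0e+00] F [ 0.8  0.  -0.6] gap 23.6 40.0
delta tool [-116.1  319.3    6.4] turn 0.4434
```

```bash
echo '[[[-1.8, 5, 0], 0, 15], [[-2.6, 7, 0], 0, 15], [[-2.6, 7, 0], 0, 15], [[-2.6, 7, 0], 0, 15], [[-2.6, 7, 0], 0, 15]]' | python3 nudge.py
echo '[[[-2.6, 7, 0], 0, 15], [[-2.6, 7, 0], 0, 15], [[-2.6, 7, 0], 0, 15], [[-2, 5.6, 0], 0, 15], [[-1, 2.4, 0], 0, 15]]' | python3 nudge.py
echo '[[[0, 0, 0], 0.9, 15], [[0, 0, 0], 1.1, 15], [[0, 0, 0], 1.1, 15], [[0, 0, 0], 0.9, 15], [[0, 0, 0], 0.43, 15]]' | python3 nudge.py
echo '[[[0, 0, 0], 0, 15], [[0, 0, 0], 0, 15], [[0, 0, 0], 0, 15], [[0, 0, 0], 0, 15]]' | python3 nudge.py
python3 g.py 438.1 -318.8 38.2 -0.1045
```

```text
time: 4.73
tcp_pos: [435.0, -156.8, 102.1]
tool_rot: [-3.096, -0.53, 0.001]
ft_force: [1.6, 1.0, -0.5]
finger_gap: 23.6
grip_force: 40.0
time: 5.15
tcp_pos: [431.6, -315.2, 101.7]
tool_rot: [3.097, 0.52, -0.002]
ft_force: [0.4, 0.5, -0.8]
finger_gap: 23.4
grip_force: 40.0
time: 5.57
tcp_pos: [432.8, -308.8, 101.8]
tool_rot: [-3.136, 0.17, 0.002]
ft_force: [0.1, -1.0, -1.6]
finger_gap: 23.5
grip_force: 40.0
time: 5.9
tcp_pos: [433.1, -309.5, 102.4]
tool_rot: [-3.137, 0.161, 0.001]
ft_force: [0.7, -0.3, -0.7]
finger_gap: 23.7
grip_force: 40.0
t 5.9 tcp [ 433.1 -309.5  102.4] yaw -0.1027 tilt [-3.e-04  4.e-04 -1.e+00] F [ 0.7 -0.3 -0.7] gap 23.7 40.0
delta tool [ 5.9  8.7 64.2] turn 0.0018
```

Converted, 16 mm is 3.2, 14 mm is 2.8, 0.002 rad is 0.02.

```bash
echo '[[[0, 1.74, 2.8], 0.02, 15], [[0, 0, 3.2], 0, 15], [[0, 0, 3.2], 0, 15], [[0, 0, 2.4], 0, 15], [[0, 0, 1.2], 0, 15]]' | python3 nudge.py
echo '[[[0, 0, 0], 0, 15], [[0, 0, 0], 0, 15], [[0, 0, 0], 0, 15], [[0, 0, 0], 0, 15], [[0, 0, 0], 0, 15]]' | python3 nudge.py
python3 g.py 438.1 -318.8 38.2 -0.1045
cat > m4.py <<'E'
exec(open('m2.py').read().split("rk=reg")[0].replace("load('top')","grab('top')"))
cv2.imwrite('pics/c3.png',cv2.resize(d['image'][160:270,390:520,::-1],None,fx=6,fy=5.4,interpolation=cv2.INTER_CUBIC))
blue=(H>100)&(H<130)&(S>110)
try:
    b=reg(blue,420,480,190,250); show('blade',und(d,b,45.5))
except Exception as e: print(e)
show('rack',und(d,reg(h>54,400,510,165,212,9),61))
E
python3 m4.py
```

```text
time: 6.32
tcp_pos: [431.3, -317.9, 37.1]
tool_rot: [-3.136, 0.166, 0.003]
ft_force: [-0.5, -1.0, -1.6]
finger_gap: 23.7
grip_force: 40.0
time: 6.73
tcp_pos: [432.8, -319.0, 39.5]
tool_rot: [3.136, -0.167, 0.002]
ft_force: [0.6, 0.1, -0.5]
finger_gap: 24.0
grip_force: 40.0
t 6.73 tcp [ 432.8 -319.    39.5] yaw -0.1062 tilt [ 1.1e-03 -9.0e-04 -1.0e+00] F [ 0.6  0.1 -0.5] gap 24.0 40.0
delta tool [ 5.3 -0.7  1.3] turn -0.0017
blade 325 cen [ 500.6 -323. ] ang 2.2921 len 82.9 wid 71.9 ext4s 62.9 53.5
rack 2213 cen [ 607.6 -338.6] ang 1.4788 len 275.1 wid 91.5 ext4s 268.7 86.1
```

View pics/c3.png

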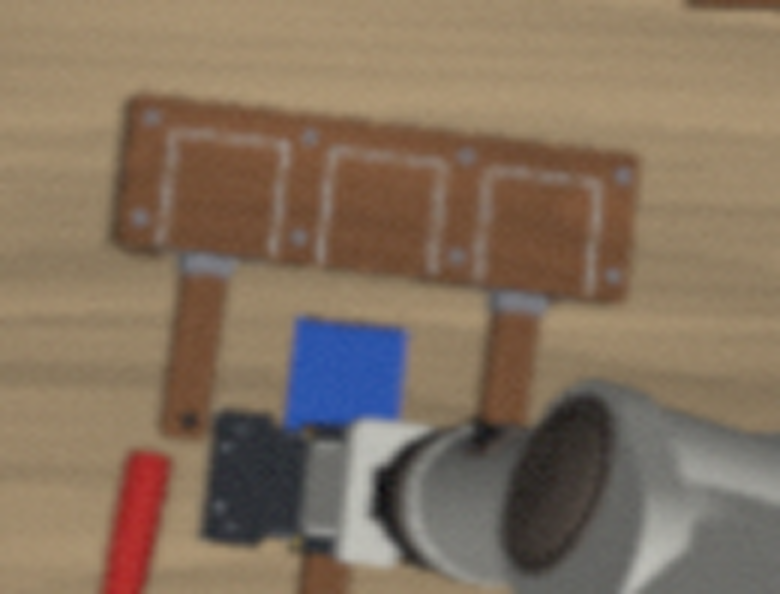

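The picture shows the blade in front of the middle pocket, its top edge running from crop (298,320) to (407,328). It sits slightly left of the pocket axis, so I'll quantify that.

```bash
cat > m5.py <<'E'
from h import *
d=load('top'); im=d['image'].astype(float)
P=lambda x,y,z: ray(d,390+(x+.5)/6-.5,160+(y+.5)/5.4-.5,z)
o=[P(330,150,61),P(320,262,61),P(443,160,61),P(433,270,61)]
for a in o: print('outline',a.round(1))
n=(o[1]+o[3])/2; f=(o[0]+o[2])/2; w=o[0]-o[2]
print('pocket axis near',n.round(1),'far',f.round(1),'yaw legs',np.arctan2(*(o[0]-o[1])[[1,0]]),np.arctan2(*(o[2]-o[3])[[1,0]]),'width',np.linalg.norm(w))
# subpixel blade side edges from blueness
B=im[...,2]-im[...,0]; L=[];Rr=[]
for v in range(222,237):
    r=B[v,425:475]; t=(r.max()+np.median(r[[0,1,2,-1,-2,-3]]))/2; i=np.nonzero(r>t)[0]; a,b=i[0],i[-1]
    L.append(ray(d,425+a-(r[a]-t)/(r[a]-r[a-1]),v,45.5)); Rr.append(ray(d,425+b+(r[b]-t)/(r[b]-r[b+1]),v,45.5))
L=np.array(L);Rr=np.array(Rr)
for e in(L,Rr):
    k=np.polyfit(e[:,0],e[:,1],1); print('edge slope',k[0].round(4),'y at x=505',np.polyval(k,505).round(1),'resid',np.std(e[:,1]-np.polyval(k,e[:,0])).round(2))
r=np.array([B[v,440:456].mean() for v in range(205,236)]); print((r.round(0)))
# same-style rack left/right side edges & middle handle axes
E
python3 m5.py; sed -i 's/165,212,9/165,222,9/' m4.py; sed "s/grab('top')/load('top')/" m4.py | grep -v imwrite > m4b.py; python3 m4b.py
```

```text
outline [ 632.5 -311.4   61. ]
outline [ 565.8 -305.5   61. ]
outline [ 628.1 -372.2   61. ]
outline [ 562.6 -366.    61. ]
pocket axis near [ 564.2 -335.8   61. ] far [ 630.3 -341.8   61. ] yaw legs -0.088085582045593 -0.09451570155634641 width 60.960517881667535
edge slope -0.1069 y at x=505 -294.8 resid 0.12
edge slope -0.0985 y at x=505 -355.7 resid 0.16
[-52. -54. -53. -54. -50. -44. -43. -45. -47. -48. -49. -49. -48. -36.
   2.  62. 107. 120. 123. 123. 123. 123. 123. 123. 123. 122. 123. 122.
 123. 122. 122.]
blade 325 cen [ 500.6 -323. ] ang 2.2921 len 82.9 wid 71.9 ext4s 62.9 53.5
rack 2277 cen [ 606.2 -341.4] ang 1.4574 len 275.9 wid 92.1 ext4s 271.7 88.1
```

```bash
cat > m6.py <<'E'
from h import *
d=load('top')
def rect(d,o,yaw,xs,ys,z):
    X,Y=np.meshgrid(xs,ys,indexing='ij'); c,s=np.cos(yaw),np.sin(yaw)
    W=np.stack([o[0]+c*X-s*Y,o[1]+s*X+c*Y,np.full_like(X,z)],-1).reshape(-1,3)
    p=cv2.projectPoints(W,cv2.Rodrigues(np.array(d['R'],float))[0],np.array(d['t'],float),K(d),np.array(d['distortion'],float))[0].reshape(*X.shape,2).astype(np.float32)
    return cv2.remap(d['image'],p[...,0],p[...,1],cv2.INTER_CUBIC).astype(float)
o=(607,-337)
ys=np.arange(-160,160,1.); xs=np.arange(-70,70,1.)
a=rect(d,o,-0.1045,xs,ys,61)
cv2.imwrite('pics/r1.png',cv2.resize(np.clip(a[::-1,::-1,::-1],0,255).astype(np.uint8),None,fx=2.4,fy=2.4))
g=a.sum(2)
from scipy.signal import find_peaks
for x0,x1 in((-40,-25),(-25,-5),(-5,15)):
    r=g[(xs>=x0)&(xs<x1)].mean(0); p=find_peaks(r,prominence=25)[0]; print('legs y',x0,[(ys[i],round(r[i])) for i in p])
    e=np.diff(r); print('  ends',[(ys[i],round(abs(e[i]))) for i in np.argsort(-abs(e))[:6]])
for y0,y1 in((-60,-25),(-20,20),(25,60)):
    r=g[:,(ys>=y0)&(ys<y1)].mean(1); e=np.diff(r); print('x edges',y0,[(xs[i],round(e[i])) for i in find_peaks(abs(e),prominence=5)[0]])
E
python3 m6.py
```

```text
legs y -40 [(np.float64(-118.0), 361), (np.float64(-57.0), 342), (np.float64(-33.0), 348), (np.float64(28.0), 362), (np.float64(39.0), 294), (np.float64(53.0), 348), (np.float64(113.0), 327), (np.float64(125.0), 297)]
  ends [(np.float64(25.0), 28), (np.float64(30.0), 28), (np.float64(29.0), 27), (np.float64(24.0), 27), (np.float64(-116.0), 26), (np.float64(-121.0), 26)]
legs y -25 [(np.float64(-117.0), 340), (np.float64(-57.0), 330), (np.float64(-33.0), 329), (np.float64(27.0), 351), (np.float64(52.0), 349), (np.float64(113.0), 351)]
  ends [(np.float64(141.0), 25), (np.float64(140.0), 25), (np.float64(139.0), 24), (np.float64(142.0), 24), (np.float64(24.0), 24), (np.float64(115.0), 24)]
legs y -5 [(np.float64(-118.0), 371), (np.float64(-57.0), 346), (np.float64(-33.0), 351), (np.float64(27.0), 354), (np.float64(52.0), 347), (np.float64(112.0), 334)]
  ends [(np.float64(140.0), 26), (np.float64(141.0), 25), (np.float64(-121.0), 24), (np.float64(-116.0), 23), (np.float64(139.0), 22), (np.float64(-115.0), 21)]
x edges -60 [(np.float64(-50.0), -23), (np.float64(-43.0), 8), (np.float64(28.0), -5), (np.float64(43.0), 19)]
x edges -20 [(np.float64(-49.0), -17), (np.float64(18.0), 14), (np.float64(26.0), -15), (np.float64(43.0), 20)]
x edges 25 [(np.float64(-49.0), -16), (np.float64(26.0), -6), (np.float64(43.0), 23)]
```

View pics/r1.png

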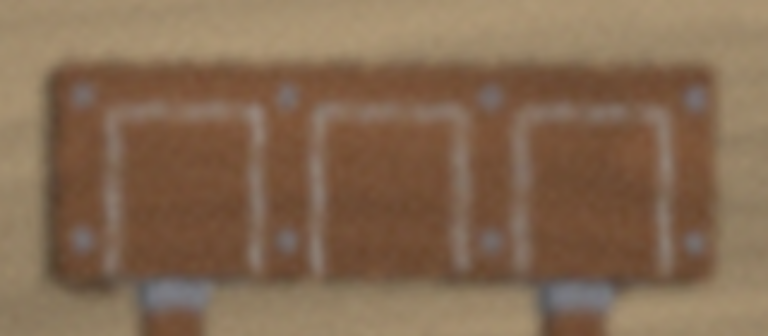

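The rectified rack view shows the outline-leg pairs centred at -87, -2.8 and 82.5, so the pocket axis lies 2.7 mm further to -y than I first estimated. The blade needs a shift of about 3.9 mm along tool +y.

```bash
echo '[[[0, 0.78, 0], 0.01, 15], [[0, 0, 0], 0, 15], [[0, 0, 0], 0, 15], [[0, 0, 0], 0, 15], [[0, 0, 0], 0, 15]]' | python3 nudge.py >/dev/null; echo '[[[0, 0, 0], 0, 15], [[0, 0, 0], 0, 15], [[0, 0, 0], 0, 15]]' | python3 nudge.py; python3 g.py 438.1 -318.8 38.2 -0.1045;  sed -i 's/range(222,237)/range(224,236)/' m5.py; python3 -c "
from h import *
grab('top')"; python3 m5.py | grep edge; python3 g.py 438.1 -318.8 38.2 -0.1045
```

```text
time: 7.45
tcp_pos: [431.8, -322.4, 38.7]
tool_rot: [-3.137, 0.168, 0.0]
ft_force: [0.4, -0.5, -0.7]
finger_gap: 23.7
grip_force: 40.0
t 7.45 tcp [ 431.8 -322.4   38.7] yaw -0.1071 tilt [-0.e+00  1.e-04 -1.e+00] F [ 0.4 -0.5 -0.7] gap 23.7 40.0
delta tool [ 5.8 -4.2  0.5] turn -0.0026
edge slope -0.1099 y at x=505 -298.2 resid 0.13
edge slope -0.0963 y at x=505 -358.9 resid 0.12
t 7.5 tcp [ 431.9 -322.4   38.7] yaw -0.1071 tilt [-0.  0. -1.] F [ 1.1 -0.5 -0.6] gap 23.8 40.0
delta tool [ 5.8 -4.2  0.5] turn -0.0026
```

Converted, 10 mm is 2, 0.4 mm is 0.08, -0.002 rad is -0.02.

```bash
echo '[[[1, 0.06, 0.08], -0.02, 15], [[2, 0, 0], 0, 15], [[2, 0, 0], 0, 15], [[2, 0, 0], 0, 15], [[1, 0, 0], 0, 15]]' | python3 nudge.py
echo '[[[1, 0, 0], 0, 15], [[1, 0, 0], 0, 15], [[1, 0, 0], 0, 15], [[0, 0, 0], 0, 15], [[0, 0, 0], 0, 15]]' | python3 nudge.py; python3 g.py 532 -331.7 38.2 -0.1045
```

```text
time: 7.92
tcp_pos: [474.4, -326.9, 38.7]
tool_rot: [3.137, -0.163, 0.004]
ft_force: [-0.1, -0.6, -0.4]
finger_gap: 23.8
grip_force: 40.0
time: 8.33
tcp_pos: [486.6, -328.4, 38.2]
tool_rot: [-3.137, 0.165, 0.0]
ft_force: [-0.1, 0.4, 0.2]
finger_gap: 23.4
grip_force: 40.0
t 8.33 tcp [ 486.6 -328.4   38.2] yaw -0.105 tilt [-1.e-04  1.e-04 -1.e+00] F [-0.1  0.4  0.2] gap 23.4 40.0
delta tool [45.5 -1.5  0. ] turn -0.0005
```

```bash
echo '[[[1.2, 0, 0], 0, 15], [[1.6, 0, 0], 0, 15], [[1.6, 0, 0], 0, 15], [[1.6, 0, 0], 0, 15], [[1.2, 0, 0], 0, 15]]' | python3 nudge.py
echo '[[[0.6, 0, 0], 0, 15], [[0.4, 0, 0], 0, 15], [[0.2, 0, 0], 0, 15], [[0, 0, 0], 0, 15], [[0, 0, 0], 0, 15]]' | python3 nudge.py; python3 g.py 532 -331.7 38.2 -0.1045
```

```text
time: 8.75
tcp_pos: [523.9, -332.3, 38.5]
tool_rot: [3.137, -0.164, 0.002]
ft_force: [-0.0, -0.2, 0.1]
finger_gap: 23.8
grip_force: 40.0
time: 9.17
tcp_pos: [527.9, -332.9, 38.2]
tool_rot: [-3.137, 0.165, 0.001]
ft_force: [-0.0, 0.0, -0.3]
finger_gap: 23.7
grip_force: 40.0
t 9.17 tcp [ 527.9 -332.9   38.2] yaw -0.1053 tilt [-5.e-04  1.e-04 -1.e+00] F [-0.   0.  -0.3] gap 23.7 40.0
delta tool [ 4.  -1.7 -0. ] turn -0.0008
```

```bash
echo '[[[0.3, 0, 0], 0, 15], [[0.2, 0, 0], 0, 15], [[0, 0, 0], 0, 15], [[0, 0, 0], 0, 15]]' | python3 nudge.py | grep -E 'tcp|ft'
echo '[[[0.2, 0, 0], 0, 15], [[0.1, 0, 0], 0, 15], [[0, 0, 0], 0, 15], [[0, 0, 0], 0, 15]]' | python3 nudge.py| grep -E 'tcp|ft';  echo '[[[0.2, 0, 0], 0, 15], [[0, 0, 0], 0, 15], [[0, 0, 0], 0, 15]]' | python3 nudge.py| grep -E 'tcp|ft'
```

```text
tcp_pos: [530.8, -333.3, 38.4]
ft_force: [-0.2, -0.2, -0.6]
tcp_pos: [531.6, -333.3, 38.2]
ft_force: [-3.7, 1.0, 1.5]
tcp_pos: [531.6, -333.4, 37.9]
ft_force: [-6.1, 0.6, 2.3]
```

```bash
echo '[[[0, 0, 0], 0, 40], [[0, 0, 0], 0, 44], [[0, 0, 0], 0, 44], [[0, 0, 0], 0, 44], [[0, 0, 0], 0, 44]]' | python3 nudge.py | grep -E 'tcp|ft|gap'
echo '[[[0, 0, -2], 0, 44], [[0, 0, -6], 0, 44], [[0, 0, -7], 0, 44], [[0, 0, -8], 0, 44], [[0, 0, -8], 0, 44]]' | python3 nudge.py| grep -E 'tcp|ft|gap'; echo '[[[0, 0, -5], 0, 92], [[0, 0, 0], 0, 92], [[0, 0, 0], 0, 92]]' | python3 nudge.py | grep -E 'tcp|ft|gap'; python3 g.py 600 -100 220 -0.1045
```

```text
tcp_pos: [533.8, -333.5, 38.5]
ft_force: [-0.3, 0.4, 0.2]
finger_gap: 43.7
tcp_pos: [533.0, -333.0, 195.4]
ft_force: [0.7, -1.1, -0.4]
finger_gap: 44.3
tcp_pos: [534.6, -334.1, 221.5]
ft_force: [-0.4, 1.5, -1.0]
finger_gap: 59.0
t 11.17 tcp [ 534.6 -334.1  221.5] yaw -0.1051 tilt [ 0.0043 -0.0031 -1.    ] F [-0.4  1.5 -1. ] gap 59.0 0.0
delta tool [  40.5 -239.7    1. ] turn -0.0006
```

```bash
echo '[[[1, -5, 0], 0, 92], [[1.8, -7.2, 0], 0, 92], [[1.8, -7.2, 0], 0, 92], [[1.8, -7.2, 0], 0, 92], [[1.8, -7.2, 0], 0, 92]]' | python3 nudge.py >/dev/null;  echo '[[[1.8, -7.2, 0], 0, 92], [[1.8, -7.2, 0], 0, 92], [[1.8, -7.2, 0], 0, 92], [[1.8, -7.2, 0], 0, 92], [[1.8, -7.2, 0], 0, 92]]' | python3 nudge.py  >/dev/null; echo '[[[1, -4, 0], 0, 92], [[0, 0, 4], 0, 92], [[0, 0, 4], 0, 92], [[0, 0, 0], 0, 92], [[0, 0, 0], 0, 92]]' | python3 nudge.py >/dev/null; python3 g.py 678 53.5 130 -0.1045
python3 - <<'E'
from h import *
d=grab('top'); exec(open('m6.py').read().split("o=(607")[0].split("d=load('top')")[1])
a=rect(d,(607-.28,-337-2.7),-0.1045,np.arange(-170,50,1.),np.arange(-150,150,1.),50)
cv2.imwrite('pics/r2.png',cv2.resize(np.clip(a[::-1,::-1,::-1],0,255).astype(np.uint8),None,fx=2.5,fy=2.5))
E
```

```text
t 12.42 tcp [660.5  23.6 175.9] yaw -0.105 tilt [-5.4e-03 -3.0e-04 -1.0e+00] F [-0.4  0.2 -0.5] gap 91.6 0.0
delta tool [ 14.5 -31.6  45.8] turn -0.0005
```

View pics/r2.png

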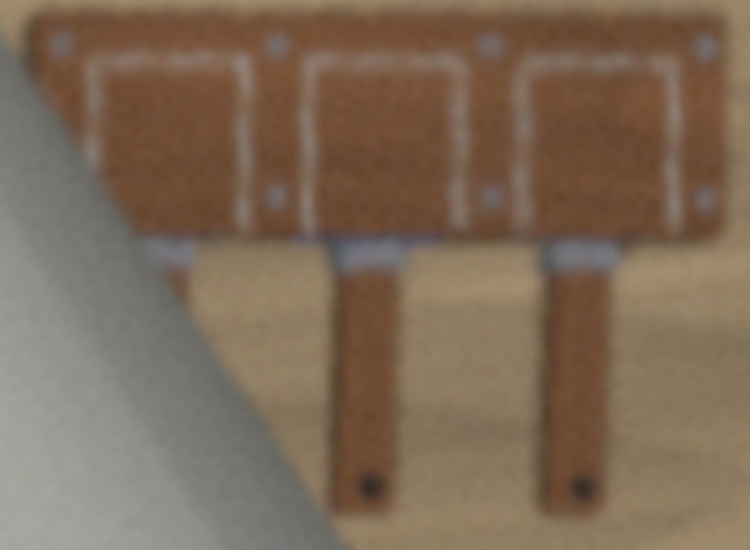

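The blue spreader is home: its tail end at crop y=510 matches the stored one's 512, and the handles are spaced 85 mm apart. Next is the cap.

Units first: shifts go in units of 5 mm and turns go in units of 0.1 rad. So -31.6 mm is -6.32, 30 mm is 6.

```bash
echo '[[[2.9, -6.32, 2], 0, 92], [[0, 0, 6], 0, 92], [[0, 0, 4], 0, 92], [[0, 0, 0], 0, 92], [[0, 0, 0], 0, 92]]' | python3 nudge.py >/dev/null; echo '[[[0, 0, 0], 0, 92], [[0, 0, 0], 0, 92], [[0, 0, 0], 0, 92]]' | python3 nudge.py >/dev/null;python3 g.py 678 53.5 8 -0.1045
python3 - <<'E'
from h import *
d=grab('side'); hsv=cv2.cvtColor(d['image'],cv2.COLOR_RGB2HSV).astype(int)
cv2.imwrite('pics/s2.png',cv2.resize(d['image'][120:240,240:400,::-1],None,fx=5,fy=5,interpolation=cv2.INTER_CUBIC))
E
```

```text
t 13.13 tcp [681.6  53.5 120.6] yaw -0.106 tilt [ 3.3e-03  1.0e-04 -1.0e+00] F [0.3 0.8 0.5] gap 91.6 0.0
delta tool [ -3.9   0.5 112.5] turn -0.0015
```

View pics/s2.png

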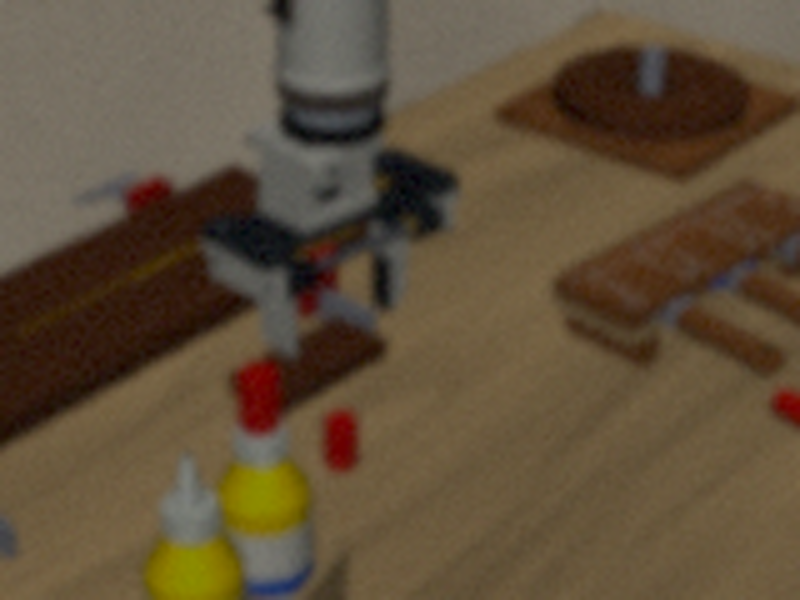

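The open fingers straddle the red cap at crop (340,440), so I'm descending.

Converted, 12 mm is 2.4, -2 mm is -0.4, -0.001 rad is -0.01.

```bash
echo '[[[-0.4, 0.1, 7], -0.01, 92], [[0, 0, 7], 0, 92], [[0, 0, 5], 0, 92], [[0, 0, 2.4], 0, 92], [[0, 0, 1], 0, 92]]' | python3 nudge.py | grep -E 'tcp|ft'; echo '[[[0, 0, 0], 0, 92], [[0, 0, 0], 0, 50], [[0, 0, 0], 0, 50], [[0, 0, 0], 0, 50], [[0, 0, 0], 0, 50]]' | python3 nudge.py| grep -E 'tcp|ft|gap';echo '[[[0, 0, 0], 0, 20], [[0, 0, 0], 0, 20], [[0, 0, 0], 0, 20], [[0, 0, 0], 0, 20], [[0, 0, 0], 0, 20]]' | python3 nudge.py 50 | grep -E 'tcp|ft|gap';echo '[[[0, 0, 0], 0, 20], [[0, 0, 0], 0, 20], [[0, 0, 0], 0, 20], [[0, 0, 0], 0, 20], [[0, 0, 0], 0, 20]]' | python3 nudge.py 50; python3 g.py 679 53.5 8 -0.1045
```

```text
tcp_pos: [676.8, 53.2, 4.4]
ft_force: [0.0, -0.2, -0.1]
tcp_pos: [679.3, 53.6, 7.9]
ft_force: [0.1, -0.3, 0.6]
finger_gap: 70.0
tcp_pos: [678.1, 53.6, 6.3]
ft_force: [0.8, 0.5, -0.7]
finger_gap: 36.2
time: 14.85
tcp_pos: [678.2, 53.6, 6.3]
tool_rot: [-3.137, 0.164, 0.0]
ft_force: [-0.0, 1.0, 0.2]
finger_gap: 26.7
grip_force: 50.0
t 14.85 tcp [678.2  53.6   6.3] yaw -0.1042 tilt [-1.e-04  0.e+00 -1.e+00] F [-0.   1.   0.2] gap 26.7 50.0
delta tool [ 0.8 -0.  -1.7] turn 0.0003
```

Converted, -40 mm is -8, -20 mm is -4.

```bash
echo '[[[0, 0, -4], 0, 20], [[0, 0, -8], 0, 20], [[0, 0, -8], 0, 20], [[0, 0, -8], 0, 20], [[0, 0, -8], 0, 20]]' | python3 nudge.py | grep -E 'tcp|ft|gap';  echo '[[[0, 0, -8], 0, 20], [[0, 0, -6], 0, 20], [[0, 0, 0], 0, 20], [[0, 0, 0], 0, 20], [[0, 0, 0], 0, 20]]' | python3 nudge.py | grep -E 'tcp|ft|gap'; python3 g.py 558 325 250 -0.1045
```

```text
tcp_pos: [677.8, 53.6, 188.0]
ft_force: [0.6, -0.4, -0.6]
finger_gap: 26.9
tcp_pos: [677.7, 53.3, 255.8]
ft_force: [-0.0, -0.5, -1.0]
finger_gap: 26.7
t 15.68 tcp [677.7  53.3 255.8] yaw -0.1042 tilt [-8.e-04 -5.e-04 -1.e+00] F [-0.  -0.5 -1. ] gap 26.7 50.0
delta tool [-147.3 -257.8    5.7] turn 0.0003
```

```bash
echo '[[[-2.6, -4.4, 0], 0, 20], [[-3.6, -6.4, 0], 0, 20], [[-3.6, -6.4, 0], 0, 20], [[-3.6, -6.4, 0], 0, 20], [[-3.6, -6.4, 0], 0, 20]]' | python3 nudge.py | grep -E 'tcp|ft|gap';  echo '[[[-3.6, -6.4, 0], 0, 20], [[-3.6, -6.4, 0], 0, 20], [[-3.2, -5.4, 0], 0, 20], [[-2, -3.4, 0], 0, 20], [[0, 0, 0], 0, 20]]' | python3 nudge.py | grep -E 'tcp|ft|gap';echo '[[[0, 0, 0], 0, 20], [[0, 0, 0], 0, 20], [[0, 0, 0], 0, 20], [[0, 0, 0], 0, 20], [[0, 0, 0], 0, 20]]' | python3 nudge.py | grep -E 'tcp|ft|gap'; python3 g.py 558 325 250 -0.1045
python3 - <<'E'
from h import *
grab('top')
d=grab('side')
cv2.imwrite('pics/s3.png',cv2.resize(d['image'][150:250,230:340,::-1],None,fx=6,fy=6,interpolation=cv2.INTER_CUBIC))
for p in((558,325,203),(558,325,168),(558,325,250)):
    print(p,cv2.projectPoints(np.array([p],float),cv2.Rodrigues(np.array(d['R'],float))[0],np.array(d['t'],float),K(d),np.array(d['distortion'],float))[0].ravel())
E
```

```text
tcp_pos: [607.2, 212.2, 253.8]
ft_force: [0.5, 0.6, 0.2]
finger_gap: 26.6
tcp_pos: [553.5, 331.6, 254.3]
ft_force: [-0.6, 0.1, -0.2]
finger_gap: 26.5
tcp_pos: [559.6, 323.9, 256.0]
ft_force: [-0.6, -0.3, 0.5]
finger_gap: 26.2
t 16.93 tcp [559.6 323.9 256. ] yaw -0.1065 tilt [-2.e-04 -6.e-04 -1.e+00] F [-0.6 -0.3  0.5] gap 26.2 50.0
delta tool [-1.7 -0.9  6. ] turn -0.002
(558, 325, 203) [277.63606389 211.25625275]
(558, 325, 168) [278.30133001 220.8531374 ]
(558, 325, 250) [276.70767589 197.8399565 ]
```

View pics/s3.png

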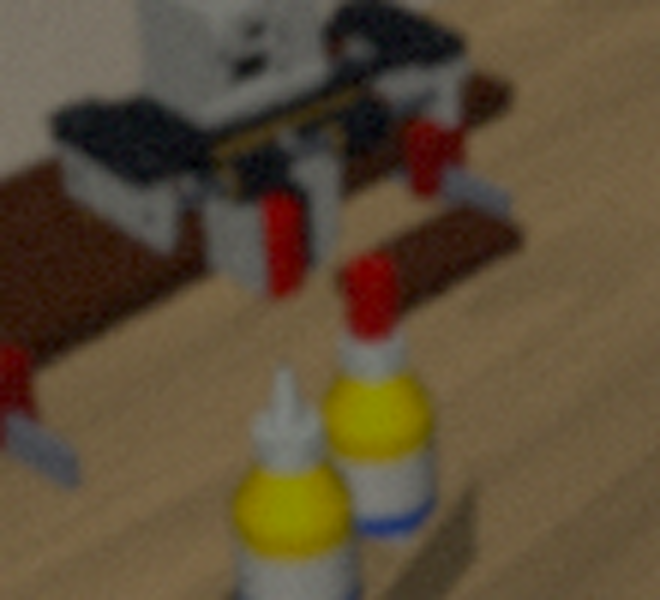

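The spout tip is at crop (285,365) and the cap mouth at (284,293). The finger hides the cap's left part, so I judge the cap about 2 mm too far to +x. I'll correct that and descend.

Converted, -2.6 mm is -0.52, 15 mm is 3, -0.002 rad is -0.02.

```bash
echo '[[[-0.52, -0.16, 2], -0.02, 20], [[0, 0, 3], 0, 20], [[0, 0, 2], 0, 20], [[0, 0, 0], 0, 20], [[0, 0, 0], 0, 20]]' | python3 nudge.py | grep -E 'tcp|ft|gap';  echo '[[[0, 0, 1], 0, 20], [[0, 0, 1], 0, 20], [[0, 0, 1], 0, 20], [[0, 0, 0], 0, 20], [[0, 0, 0], 0, 20]]' | python3 nudge.py | grep -E 'tcp|ft|gap'; echo '[[[0, 0, 1], 0, 20], [[0, 0, 0.8], 0, 20], [[0, 0, 0], 0, 20], [[0, 0, 0], 0, 20]]' | python3 nudge.py | grep -E 'tcp|ft|gap'; python3 g.py 557 325 174.3 -0.1045
```

```text
tcp_pos: [555.8, 326.1, 220.3]
ft_force: [0.2, 0.0, -0.7]
finger_gap: 26.9
tcp_pos: [556.2, 326.3, 206.0]
ft_force: [0.2, 0.5, -0.7]
finger_gap: 27.0
tcp_pos: [556.2, 326.2, 196.9]
ft_force: [-0.1, -0.2, 0.1]
finger_gap: 26.6
t 18.2 tcp [556.2 326.2 196.9] yaw -0.1024 tilt [-5.e-04 -4.e-04 -1.e+00] F [-0.1 -0.2  0.1] gap 26.6 50.0
delta tool [ 0.9  1.1 22.6] turn 0.0021
```

```bash
for i in 1 2 3; do echo '[[[0, 0, 0.4], 0, 20], [[0, 0, 0.4], 0, 20], [[0, 0, 0], 0, 20], [[0, 0, 0], 0, 20]]' | python3 nudge.py | grep -E 'tcp|ft'; done
```

```text
tcp_pos: [556.2, 326.4, 193.2]
ft_force: [0.1, -0.0, -0.9]
tcp_pos: [556.2, 326.4, 189.1]
ft_force: [0.7, -0.6, 0.4]
tcp_pos: [556.2, 326.4, 185.1]
ft_force: [-0.0, -0.4, -0.3]
```

```bash
python3 - <<'E'
from h import *
d=grab('side')
cv2.imwrite('pics/s4.png',cv2.resize(d['image'][170:260,240:340,::-1],None,fx=6,fy=6,interpolation=cv2.INTER_CUBIC))
E
```

```text
(no output)
```

View pics/s4.png

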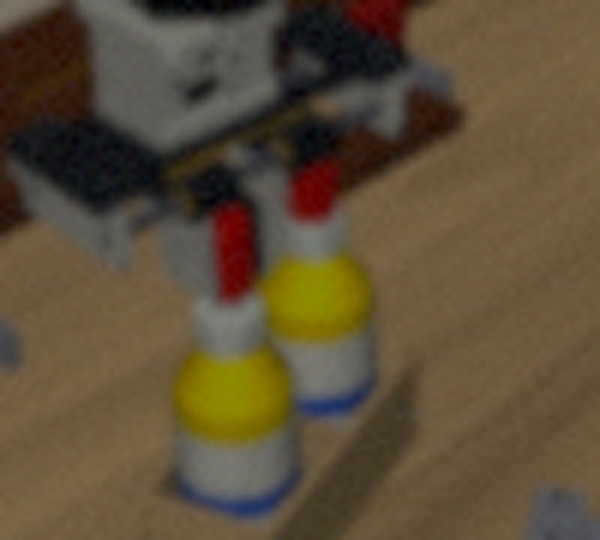

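The cap's mouth at crop (235,295) is over the spout with no side force, and the bottle is upright. Now pressing.

```bash
for i in 1 2 3; do echo '[[[0, 0, 0.2], 0, 20], [[0, 0, 0.2], 0, 20], [[0, 0, 0], 0, 20], [[0, 0, 0], 0, 20]]' | python3 nudge.py | grep -E 'tcp|ft'; done
```

```text
tcp_pos: [556.7, 326.6, 183.7]
ft_force: [0.9, 0.2, 4.1]
tcp_pos: [557.1, 326.7, 182.3]
ft_force: [1.2, -1.5, 6.4]
tcp_pos: [557.6, 326.8, 180.9]
ft_force: [2.0, -1.6, 8.6]
```

```bash
for i in 1 2 3; do echo '[[[0, 0, 0.2], 0, 20], [[0, 0, 0.2], 0, 20], [[0, 0, 0], 0, 20], [[0, 0, 0], 0, 20]]' | python3 nudge.py | grep -E 'tcp|ft|gap'; done
```

```text
tcp_pos: [555.5, 326.2, 176.5]
ft_force: [0.0, -0.9, -0.0]
finger_gap: 26.6
tcp_pos: [556.1, 326.4, 175.0]
ft_force: [1.0, -0.9, -0.4]
finger_gap: 26.5
tcp_pos: [557.4, 326.5, 174.6]
ft_force: [0.1, -1.3, 4.9]
finger_gap: 26.8
```

Clicked, and the cap has touched the seat. Adding firm pressure.

```bash
for i in 1 2; do echo '[[[0, 0, 0.26], 0, 20], [[0, 0, 0.24], 0, 20], [[0, 0, 0], 0, 20], [[0, 0, 0], 0, 20], [[0, 0, 0], 0, 20]]' | python3 nudge.py | grep -E 'tcp|ft|gap'; done; python3 g.py 557 325 174.3 -0.1045
python3 - <<'E'
from h import *
d=grab('side')
cv2.imwrite('pics/s5.png',cv2.resize(d['image'][170:260,240:340,::-1],None,fx=6,fy=6,interpolation=cv2.INTER_CUBIC))
E
```

```text
tcp_pos: [558.6, 326.8, 174.5]
ft_force: [-0.9, -4.0, 15.7]
finger_gap: 26.5
tcp_pos: [559.6, 327.5, 174.5]
ft_force: [-2.7, -5.8, 26.5]
finger_gap: 26.8
t 22.08 tcp [559.6 327.5 174.5] yaw -0.1032 tilt [ 0.0084  0.0021 -1.    ] F [-2.7 -5.8 26.5] gap 26.8 50.1
delta tool [-2.4  2.8  0.2] turn 0.0013
```

View pics/s5.png

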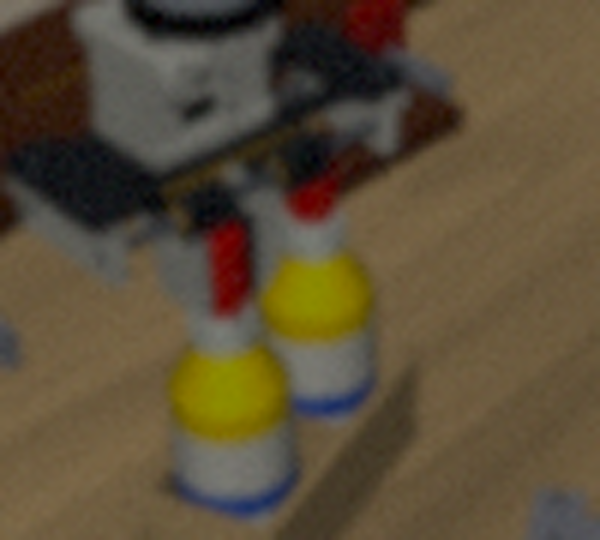

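Converted, -1.5 mm is -0.3, 1.5 mm is 0.3.

```bash
echo '[[[-0.3, 0.3, -0.2], 0, 20], [[0, 0, 0], 0, 20], [[0, 0, 0], 0, 20], [[0, 0, 0], 0, 20], [[0, 0, 0], 0, 20]]' | python3 nudge.py; echo '[[[0, 0, 0], 0, 20], [[0, 0, 0], 0, 20], [[0, 0, 0], 0, 20]]' | python3 nudge.py
```

```text
time: 22.55
tcp_pos: [558.1, 325.7, 174.2]
tool_rot: [-3.135, 0.162, -0.012]
ft_force: [-0.1, -4.7, 20.7]
finger_gap: 26.3
grip_force: 50.0
time: 22.8
tcp_pos: [558.1, 325.7, 174.2]
tool_rot: [-3.135, 0.162, -0.012]
ft_force: [-0.2, -4.0, 20.2]
finger_gap: 26.7
grip_force: 50.0
```

Steady at a 20 N press with the cap at seat height, so I'm handing in.

```bash
python3 -c "
from plant import env
print(env.sign_off())"
```

```text
the job is handed in; nothing more can be done
None
```

I handed in the job at about 23 s with the blue spreader home in the middle pocket and released, and the red cap clicked onto the open bottle's collar and still held under about 20 N; sign-off gave no pass or fail result.

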